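Pin the clamp block and seat the fitting socket on its nut

TASK

Take the loose steel pin out of its wooden rack, stand it fully down in the open bore of the steel clamp block that holds the duck blank, and let go of it. Then find which of the three sockets on the rubber mat fits the hex nut on that clamp block (the nuts on the wooden block are only spares) and seat it upright and fully home on the nut. The job finishes while holding: keep that socket gripped and pressed firmly down on the nut, about 10 newtons, and do not let go; sockets that do not fit may be left anywhere on the bench, but do not push the bystanders about.

Things in the scene. Friction and masses are not known exactly. Their poses are not given: they have to be found in the camera images.
- jig: clamp block (fixed): steel block 70 (x) x 180 (y) x 30 mm high; origin at the centre of its underside, on the bench. A low half-round wooden duck blank, 34 mm high, lies along its -x side (x -107 to -39 mm, y -110 to 110 mm). On its top are a hex nut at +y and an open bore at -y
- jig_seat (a point): point on the clamp block's top (30 mm above the bench), 55 mm to +y of its centre, where the nut to be worked on stands
- jig_bore (a point): centre of the mouth of the clamp block's bore, on its top (30 mm above the bench), 55 mm to -y of its centre: vertical, 16.5 mm diameter, 24 mm deep, blind, 1.5 mm chamfer; 110 mm from the nut
- rack: wooden block (fixed) 65 x 65 x 30 mm with one vertical bore 16 mm across and 22 mm deep in its middle, in which the pin stands at the start; origin at the centre of its underside
- pin: loose plain steel pin, 14 mm diameter, 85 mm long, 0.1 kg; origin at the centre of its lower end, z up along it. It stands in the rack with its origin 8 mm above the bench, 63 mm showing; fully down in the clamp block its origin is 24 mm below the bore's mouth, 61 mm showing
- spares: wooden block (fixed) 60 x 140 x 30 mm that carries the two spare nuts; origin at the centre of its underside
- mat: black rubber mat (fixed) 220 x 220 x 3 mm, origin at the centre of its underside; the three sockets stand on it. A socket too small for a nut stays up on top of it, one too large goes over it loosely
- nut_a: smallest steel hex nut, 19 mm over flats, 18 mm tall, its top 3 mm tapered in by about 2 mm; fixed, does not turn. Origin at the centre of its underside; two of its six flats face its +x and -x. One of the three nuts stands on the clamp block (at jig_seat), the other two are spares on the wooden block; which is which varies
- nut_b: middle steel hex nut, 24 mm over flats, 18 mm tall, its top 3 mm tapered in by about 2 mm; fixed, does not turn. Origin at the centre of its underside; two of its six flats face its +x and -x. One of the three nuts stands on the clamp block (at jig_seat), the other two are spares on the wooden block; which is which varies
- nut_c: largest steel hex nut, 30 mm over flats, 18 mm tall, its top 3 mm tapered in by about 2 mm; fixed, does not turn. Origin at the centre of its underside; two of its six flats face its +x and -x. One of the three nuts stands on the clamp block (at jig_seat), the other two are spares on the wooden block; which is which varies
- socket_a: smallest steel socket, for 19 mm nuts, loose, 0.12 kg, mouth down. Round skirt 31.9 mm across, 0 to 26 mm high; hex cavity below, 21.4 mm over flats, 16 mm deep, two flats facing +x and -x. Square drive stub to grip, 20 x 20 mm, faces square to x and y, 26 to 62 mm high. Origin: centre of the mouth. Home: origin 2 mm above the nut's origin, any of six turns, +-7 degrees
- socket_b: middle steel socket, for 24 mm nuts, loose, 0.16 kg, mouth down. Round skirt 37.6 mm across, 0 to 26 mm high; hex cavity below, 26.4 mm over flats, 16 mm deep, two flats facing +x and -x. Square drive stub to grip, 20 x 20 mm, faces square to x and y, 26 to 62 mm high. Origin: centre of the mouth. Home: origin 2 mm above the nut's origin, any of six turns, +-7 degrees
- socket_c: largest steel socket, for 30 mm nuts, loose, 0.21 kg, mouth down. Round skirt 44.6 mm across, 0 to 26 mm high; hex cavity below, 32.4 mm over flats, 16 mm deep, two flats facing +x and -x. Square drive stub to grip, 20 x 20 mm, faces square to x and y, 26 to 62 mm high. Origin: centre of the mouth. Home: origin 2 mm above the nut's origin, any of six turns, +-7 degrees
- decoy: finished wooden duck decoy, 200 mm long, 160 tall, on a keel board; bystander; origin at the centre of its underside
- duckling: small pale wooden duck carving, 100 mm long, 80 tall; bystander; origin at the centre of its underside
- coffee: closed paper coffee cup, 80 mm across, 108 tall; bystander; origin at the centre of its underside
- glue: white glue bottle, 56 mm across, 150 tall; bystander; origin at the centre of its underside
- driver: screwdriver lying on the bench, about 200 mm long; bystander; origin at the middle of its length, on its underside
- brush: brush lying on the bench near the robot; bystander; origin at the middle of its length, on its underside
- offcut: square wood offcut, 34 x 34 x 20 mm, lying on the rubber mat; bystander; origin at the centre of its underside

How it is judged:
On the way, in this order (a step that is already met when the one before it is completed fails the run):
1. the pin stands fully down in the clamp block's bore, released (z of pin in the frame of jig_bore below -0.021 m and horizontal distance between pin and jig_bore below 0.004 m and angle between pin's own z axis and vertical below 0.15 rad and contact force between the fingers and pin below 0.1 N), for 0.2 s.
2. the fitting socket is fully home on the clamp block's nut (((horizontal distance between nut_a and jig_seat below 0.01 m and z of socket_a in the frame of nut_a below 0.005 m and horizontal distance between socket_a and nut_a below 0.004 m and angle between socket_a's own z axis and vertical below 0.1 rad) or (horizontal distance between nut_b and jig_seat below 0.01 m and z of socket_b in the frame of nut_b below 0.005 m and horizontal distance between socket_b and nut_b below 0.004 m and angle between socket_b's own z axis and vertical below 0.1 rad) or (horizontal distance between nut_c and jig_seat below 0.01 m and z of socket_c in the frame of nut_c below 0.005 m and horizontal distance between socket_c and nut_c below 0.004 m and angle between socket_c's own z axis and vertical below 0.1 rad))), for 0.2 s.
At the end, for the whole second after the job is handed in: Pin at least 21 mm down in the bore, within 4 mm of its centre, tilt under 0.15 rad, let go. The matching socket under 5 mm above the nut's base level, within 4 mm sideways, tilt under 0.1 rad, still, gripped with over 3 N and pressed on the clamp block's nut with over 4 N (all of step 1 and ((horizontal distance between nut_a and jig_seat below 0.01 m and z of socket_a in the frame of nut_a below 0.005 m and horizontal distance between socket_a and nut_a below 0.004 m and angle between socket_a's own z axis and vertical below 0.1 rad and contact force between the fingers and socket_a above 3 N and contact force between socket_a and nut_a above 4 N and linear speed of socket_a below 0.02 m/s) or (horizontal distance between nut_b and jig_seat below 0.01 m and z of socket_b in the frame of nut_b below 0.005 m and horizontal distance between socket_b and nut_b below 0.004 m and angle between socket_b's own z axis and vertical below 0.1 rad and contact force between the fingers and socket_b above 3 N and contact force between socket_b and nut_b above 4 N and linear speed of socket_b below 0.02 m/s) or (horizontal distance between nut_c and jig_seat below 0.01 m and z of socket_c in the frame of nut_c below 0.005 m and horizontal distance between socket_c and nut_c below 0.004 m and angle between socket_c's own z axis and vertical below 0.1 rad and contact force between the fingers and socket_c above 3 N and contact force between socket_c and nut_c above 4 N and linear speed of socket_c below 0.02 m/s))); the arm keeps its last pose, push and grip.
It fails at once if a bystander is pushed more than 40 mm (distance of any of decoy, duckling, coffee, glue, driver, brush, offcut from where it was at the start of the episode above 0.04 m).
It also fails if it takes over 54 s, if anything falls off the work surface, if the arm or the gripper's body presses on something with over 40 N, if the wrist force passes 120 N, or if a joint passes its speed limit or range.

ROBOT

A 6-joint arm with a two-finger parallel gripper is mounted at the origin on the work surface. World frame = base frame: x ahead of the robot, y to its left, z up, the work surface at z = 0. Lengths are in m, angles in rad, forces in N, time in s.
With the tool pointing down it reaches from about 0.25 to 0.775 m from the base axis. Payload 4 kg.
Tool frame: the origin (TCP) lies midway between the tips of the shut fingers; the grasp point (between the pads) lies 19 mm behind it; z points along the fingers, y is the direction in which the jaws open and shut (so a half turn about z gives the same grasp; the last joint's range is limited). The gripper opens to 94 mm and grips with 3 to 60 N. Pads are 16 mm wide; open, the fingers measure 119 mm over their backs; the gripper's body (75 mm by 177 mm) begins 78 mm behind the grasp point.
Start: joints at [-1.347, 0.087, 1.371, -0, 1.684, -0.103], TCP at [0.177, -0.521, 0.182] pointing down, gripper open.
Joint ranges: [-3.1, 3.1], [-0.76, 2.03], [0.27, 2.55], [-1.08, 4.22], [0.17, 2.65], [-2.57, 2.57]. Speed limits (rad/s): [2.79, 2.79, 3.14, 3.14, 3.14, 3.14].

INTERFACE

Orientations are given as [roll, pitch, yaw] about the fixed x, y, z axes, in that order (R = Rz(yaw) Ry(pitch) Rx(roll)).
In Python, from bench import get_obs, snapshot, ticket gives the robot as it stands.
- The arm moves only by the shell command python3 -m creep 'ROWS' [OPENING]. ROWS is JSON, a list that holds one entry, the list of rows, each a list of 4 numbers: the shift along the tool's x, y, z in mm, then the turn about the tool's z in degrees. A call has 1 to 8 rows; each row shifts and turns the commanded pose from where the row before left it, along the tool's axes as they then stand; what a row does not reach is not made up. A row lasts 1/8 s, in which the tool goes at most 62.5 mm and 10.7 degrees, less where a joint would pass 70% of its speed; a pose out of reach is approached as far as the arm can. A call with a gripper value outside its range is refused whole. OPENING is the opening, from 0 (shut) to 1 (fully open), set as the call begins (- or left out, the last holds). The fingers move at their own pace and stop on an object; the grip force is fixed at half the most. Time passes only in rows, so rows that do not move let the fingers close. It gives the time, the measured TCP pose, the force and the opening at its end, in the units of the state.
- get_obs(): the state, without advancing time (a new reading comes with each control period).
- snapshot(name): name is "side" or "top" or "wrist"; returns a dict with "color" (420x560x3 uint8, red, green, blue), "depth" (420x560 float32, m along the optical axis (not along the pixel's ray), 0 where there is no reading), "fx", "fy", "cx", "cy" (pixels), "extrinsics" (4x4, takes a point from world to camera coordinates). Camera axes: x right, y down, z forward; pixel columns grow to the right and rows downward; lengths in m; the calibration is good to about 2 mm. A picture is of the moment at which its call begins.
- ticket.close_job(): hands the job in, once; it reports no verdict.
The state is a dict: "time": time; "joint_positions": joint angles; "qvel": joint speeds; "joint_torque": joint torques, N m; "tool_pos": TCP position; "ee_rot": TCP orientation; "wrist_force": force on the tool from outside, world axes, zero at the start; "wrist_torque": the same for the moment, N m; "width": finger opening in m.
Only numpy, scipy, OpenCV 4.12 (cv2) and the standard library are available. Lean on these libraries where they do the work, as an engineer would, in place of code of your own. Each camera call takes 0.05 s, during which the arm holds its last target. There are 200 camera calls.

## Working session

There is one attempt and no reset: what is moved stays moved. The work goes in short steps, Python scripts to look and compute and a shell command to move; the robot and the scene stay as the last step left them, time stands still between calls to the robot, and variables do not carry over. Pictures are saved under pics/ and viewed, on a budget of 10 in all, crops included, one or two more only if the job needs it, and the job is handed in when it is done.

```bash
ls; mkdir -p pics; cat > h.py <<'E'
import numpy as np, cv2
from bench import get_obs, snapshot, ticket
def snap(name, key):
    s=snapshot(name); np.savez(f'/tmp/{key}.npz',**s); return s
def load(key): 
    d=np.load(f'/tmp/{key}.npz'); return {k:d[k] for k in d}
def save(s,fn,crop=None,scale=1):
    im=s['color'][...,::-1]
    if crop: u0,v0,u1,v1=crop; im=im[v0:v1,u0:u1]
    cv2.imwrite('pics/'+fn,cv2.resize(im,None,fx=scale,fy=scale,interpolation=cv2.INTER_CUBIC))
def ray(s,u,v):
    E=s['extrinsics'];R=E[:3,:3];c=-R.T@E[:3,3]
    return c,R.T@np.array([(u-s['cx'])/s['fx'],(v-s['cy'])/s['fy'],1.])
def onplane(s,u,v,z):
    c,d=ray(s,u,v); return c+d*(z-c[2])/d[2]
def pt(s,u,v):
    c,d=ray(s,u,v); return c+d*float(s['depth'][int(v),int(u)])
def cloud(s):
    v,u=np.mgrid[:420,:560]; E=s['extrinsics'];z=s['depth']
    p=np.stack([(u-s['cx'])/s['fx']*z,(v-s['cy'])/s['fy']*z,z],-1)
    return (p-E[:3,3])@E[:3,:3]
def proj(s,p):
    q=s['extrinsics']@np.append(p,1); return s['fx']*q[0]/q[2]+s['cx'],s['fy']*q[1]/q[2]+s['cy']
def cross(sa,a,sb,b):
    c1,d1=ray(sa,*a);c2,d2=ray(sb,*b)
    t=np.linalg.lstsq(np.stack([d1,-d2],1),c2-c1,rcond=None)[0]
    p,q=c1+t[0]*d1,c2+t[1]*d2; return (p+q)/2,np.linalg.norm(p-q)
E
python3 - <<'E'
from h import *
a=snap('top','top0');b=snap('side','side0');c=snap('wrist','wr0')
for s in (a,b,c):
    print(s['fx'],s['cx'],s['cy'],ray(s,280,210)[0],ray(s,280,210)[1])
save(a,'top0.png',scale=1.42)
both=np.hstack([b['color'],c['color']])[...,::-1]
cv2.imwrite('pics/sw0.png',cv2.resize(both,None,fx=.71,fy=.71))
print(get_obs())
E
```

```text
pics
544.5423477484551 271.5619514330627 205.00874322366855 [ 0.43029522 -0.0785222   1.49627097] [ 6.28092766e-02 -5.08540755e-04 -9.98187791e-01]
529.1436367759228 285.36669970433167 216.93918328266068 [0.10913822 0.85157833 1.11393972] [ 0.32087153 -0.63001251 -0.70738995]
295.4579838158837 276.9370992737612 209.42898559688825 [ 0.25317086 -0.49539078  0.38390564] [-0.25980147 -0.09749351 -0.96078583]
{'time': 0.15, 'joint_positions': array([-1.34706613e+00,  8.78162967e-02,  1.37187512e+00,  3.19207536e-06,
        1.68359461e+00, -1.03097732e-01]), 'qvel': array([ 0.0007566 , -0.00278941, -0.00367335, -0.00082992,  0.00083485,
        0.00170629]), 'joint_torque': array([ 9.87648600e-04, -3.40641439e+01, -3.02794254e+01,  7.18268263e-02,
        3.05388006e-02, -1.20827549e-04]), 'tool_pos': array([ 0.17647031, -0.52044771,  0.18147233]), 'ee_rot': array([-3.13990860e+00, -1.77429047e-04,  3.26828134e-01]), 'wrist_force': array([ 0.26702231, -0.52301073, -0.64343025]), 'wrist_torque': array([0.01400264, 0.0685138 , 0.01638913]), 'width': 0.09386354037467448}
```

View pics/top0.png

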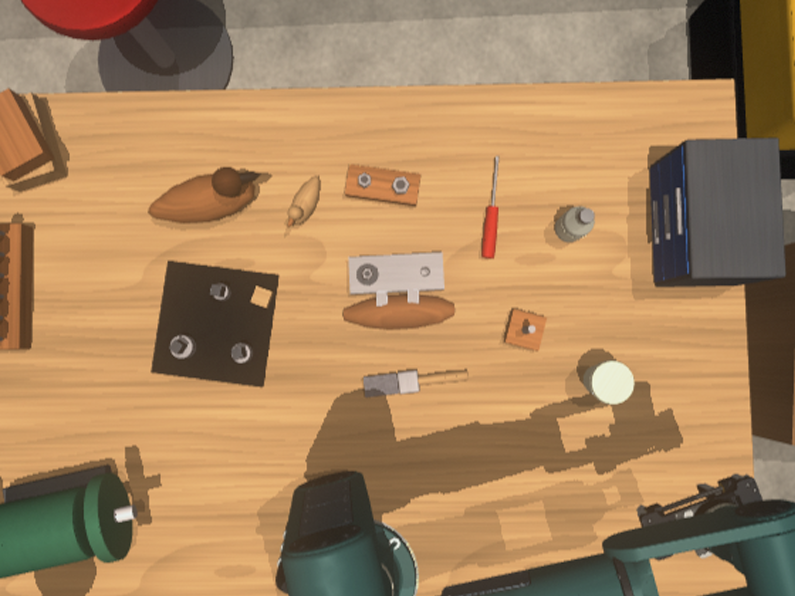

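View pics/sw0.png

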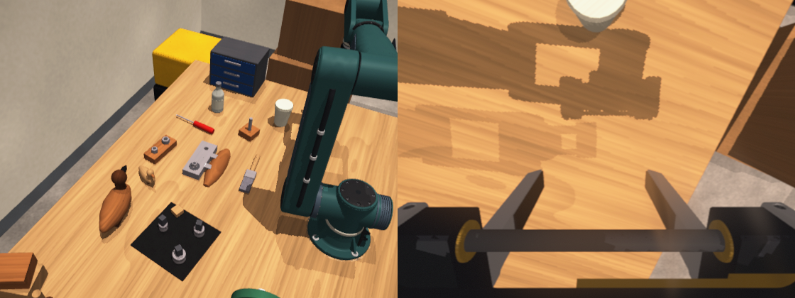

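Top view (displayed at 1.42x): clamp block at about (396,272) with its nut at (367,273) and bore at (425,271), pin in rack at (527,328), sockets at (220,291), (181,347) and (241,352). The side view shows the same layout. Next I take close crops and blob measurements.

```bash
python3 - <<'E'
from h import *
a=load('top0');b=load('side0')
P=cloud(a)
# depth blobs by height
def blobs(s,P,lo,hi,box,nm):
    m=((P[...,2]>lo)&(P[...,2]<hi)&(P[...,0]>box[0])&(P[...,0]<box[1])&(P[...,1]>box[2])&(P[...,1]<box[3])&(s['depth']>0)).astype(np.uint8)
    n,l,st,c=cv2.connectedComponentsWithStats(m)
    for i in range(1,n):
        if st[i,4]>6: print(nm,st[i,4],c[i].round(1),P[l==i].mean(0).round(4),P[l==i].max(0).round(4))
c=lambda x,y:pt(a,x/1.42,y/1.42).round(3)
for n,x,y in [('nut',367,273),('bore',425,271),('pin',527,328),('sA',220,291),('sB',181,347),('sC',241,352),('rack',515,340),('mat',200,320)]: print(n,c(x,y))
blobs(a,P,.05,.09,(.1,.7,.1,.5),'sock top'); blobs(b,cloud(b),.05,.09,(.1,.7,.1,.5),'sock side')
blobs(a,P,.05,.09,(.2,.7,-.5,-.2),'pin top'); blobs(b,cloud(b),.05,.09,(.2,.7,-.5,-.2),'pin side')
blobs(a,P,.04,.06,(.3,.7,-.3,.15),'nuts top');blobs(b,cloud(b),.04,.06,(.3,.7,-.3,.15),'nuts side')
blobs(a,P,.02,.035,(.3,.7,-.4,.15),'blocks top')
def panel(s,c,w,h):
    im=s['color'][c[1]:c[1]+h,c[0]:c[0]+w,::-1]; return cv2.resize(im,(400,300),interpolation=cv2.INTER_CUBIC)
o=np.vstack([np.hstack([panel(a,(232,105),100,75),panel(a,(232,165),100,75)]),np.hstack([panel(a,(100,180),100,75) if 0 else panel(a,(102,178),100,95)[:300],panel(b,(180,180),160,120)])])
cv2.imwrite('pics/comp.png',o)
E
```

```text
nut [ 0.57  -0.023  0.049]
bore [ 0.577 -0.134 -0.002]
pin [ 0.461 -0.315  0.075]
sA [0.54  0.252 0.061]
sB [0.437 0.324 0.063]
sC [0.426 0.212 0.066]
rack [ 0.44  -0.299  0.031]
mat [0.489 0.304 0.006]
sock top 616 [135.  149.6] [0.6875 0.303  0.0704] [0.6999 0.3888 0.0888]
sock top 98 [206.6 151.2] [0.6794 0.1125 0.0707] [0.6995 0.1259 0.0821]
sock top 66 [151.9 204.5] [0.5411 0.2599 0.0618] [0.5532 0.272  0.0697]
sock top 73 [124.1 244.2] [0.4374 0.3337 0.0614] [0.4485 0.3479 0.0705]
sock top 66 [166.8 248.7] [0.4237 0.2206 0.0628] [0.4334 0.232  0.0709]
sock top 43 [ 88.1 349.8] [0.1678 0.4207 0.0799] [0.1911 0.4253 0.0897]
sock top 20 [ 91.4 370. ] [0.1174 0.4107 0.0833] [0.1255 0.4134 0.0889]
sock side 104 [211.8 243.6] [0.6833 0.1161 0.0718] [0.6981 0.1247 0.0842]
sock side 801 [164.9 299.2] [0.6886 0.315  0.0699] [0.7    0.3916 0.0897]
sock side 104 [228.5 307.5] [0.5444 0.2627 0.0629] [0.5574 0.2728 0.0706]
sock side 103 [280.1 314.3] [0.4267 0.2239 0.0634] [0.4384 0.2329 0.0724]
sock side 117 [251.4 350.2] [0.4403 0.3371 0.0635] [0.4543 0.3483 0.0718]
pin top 94 [398.8 161.
[... 999 characters left out ...]
279.8 202.3] [ 0.5437 -0.079   0.028 ] [0.6088 0.0145 0.035 ]
blocks top 541 [369.4 232.5] [ 0.458  -0.3184  0.0282] [ 0.4971 -0.2796  0.0348]
blocks top 10 [286.7 263.8] [ 0.3776 -0.0947  0.0223] [ 0.3825 -0.0901  0.025 ]
blocks top 11 [315.4 265.4] [ 0.3722 -0.1718  0.0216] [ 0.3785 -0.1653  0.0243]
blocks top 7 [319.7 264. ] [ 0.3757 -0.1834  0.0232] [ 0.3812 -0.179   0.0276]
blocks top 11 [325.2 264.5] [ 0.374  -0.1982  0.0217] [ 0.3782 -0.1898  0.0245]
blocks top 8 [283.5 267.2] [ 0.3685 -0.086   0.0218] [ 0.3718 -0.0792  0.025 ]
blocks top 12 [283.4 272.6] [ 0.3543 -0.0855  0.0217] [ 0.361  -0.0762  0.0264]
blocks top 16 [288.9 274.9] [ 0.3477 -0.1     0.0216] [ 0.3529 -0.0869  0.0246]
```

View pics/comp.png

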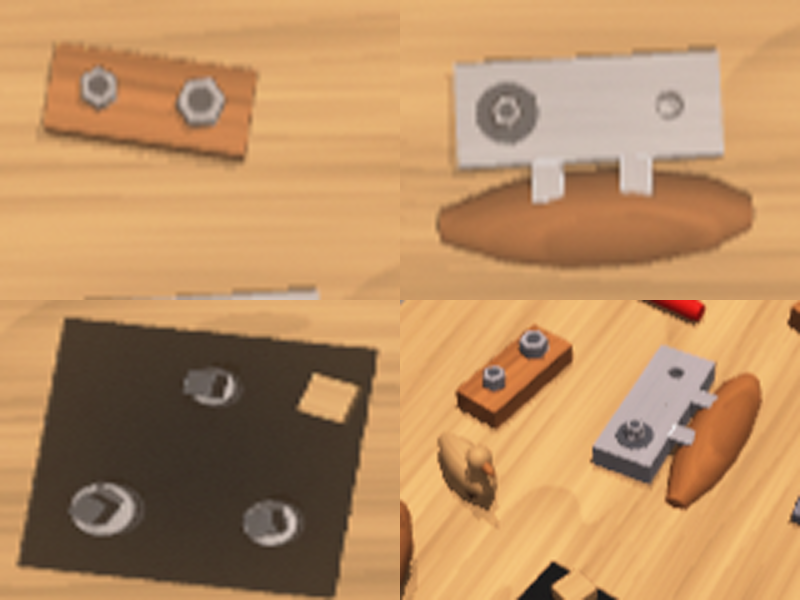

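The three nuts measure about 19–20 mm (clamp, panel 2 at (506,110)), 24 mm (98,87) and 31 mm (201,102). So nut_a is on the clamp, and the smallest skirt on the mat, panel 3 (210,385) ≈32 mm, is socket_a at about (0.541,0.26). I'll move towards the pin now.

```bash
python3 -m creep '[[[47,-14,0,0],[47,-14,0,0],[47,-14,0,0],[47,-14,0,0],[47,-14,0,0],[47,-14,0,8],[0,0,0,8],[0,0,0,0]]]'
cat >> h.py <<'E'
def todelta(o,p):
    "world xy(z) target -> tool mm"
    from scipy.spatial.transform import Rotation as R
    return R.from_euler('xyz',o['ee_rot']).inv().apply(np.array(p)-o['tool_pos'])*1000
E
python3 - <<'E'
from h import *
w=snap('wrist','w1');t=snap('top','t1');save(w,'w1.png',scale=1.3)
o=get_obs();print(o['tool_pos'],o['ee_rot'])
P=cloud(w)
m=((P[...,2]>.06)&(P[...,2]<.09)&(abs(P[...,0]-.46)<.04)&(abs(P[...,1]+.316)<.04)).astype(np.uint8)
n,l,st,c=cv2.connectedComponentsWithStats(m)
for i in range(1,n):
  if st[i,4]>10:print(st[i],c[i],np.median(P[l==i],0))
print(proj(w,(.46,-.316,.071)))
E
```

```text
time: 1.15
tool_pos: [0.4169, -0.3502, 0.1819]
ee_rot: [-3.141, 0.001, 0.05]
wrist_force: [-0.1, -0.1, -0.5]
width: 0.094
[ 0.41634897 -0.35091721  0.18210269] [-3.14129476e+00  4.32089928e-04  4.92452101e-02]
[245 152  13  11  42] [253.30952381 155.0952381 ] [ 0.46743255 -0.32458824  0.07771879]
(np.float64(246.03415825687043), np.float64(160.33775353953456))
```

View pics/w1.png

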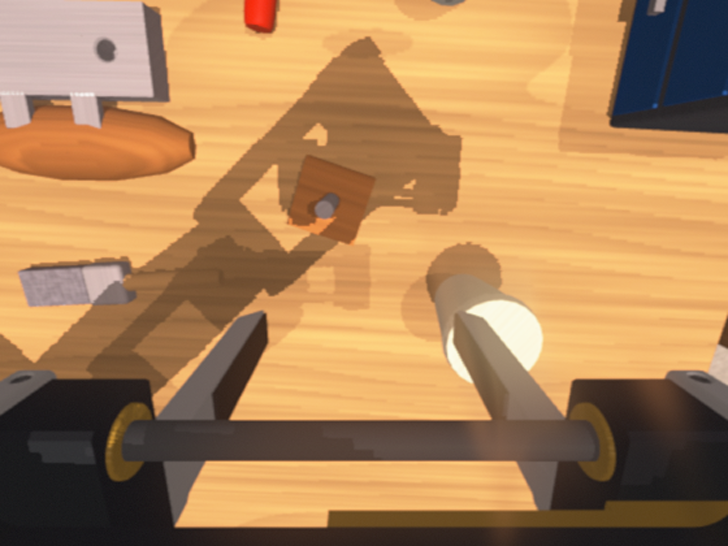

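Wrist view: pin top at about (323,211) displayed, i.e. (248.5,162) in the original, with the rack beneath it; the coffee cup is to the right and clear. I move over it for the second view.

```bash
python3 -m creep '[[[23,-17,15,0],[23,-17,15,0],[0,0,0,0]]]'
python3 - <<'E'
from h import *
w2=snap('wrist','w2')
o=get_obs();print(o['tool_pos'],o['ee_rot'])
v={}
tiles=[]
for k,s in [('w1',load('w1')),('w2',w2),('t',load('top0')),('s',load('side0'))]:
    u,vv=proj(s,(.46,-.316,.071)); u,vv=int(u),int(vv)
    h=cv2.cvtColor(s['color'],cv2.COLOR_RGB2HSV); r=22
    sub=h[vv-r:vv+r,u-r:u+r]; m=((sub[...,1]<70)&(sub[...,2]>40)).astype(np.uint8)
    n,l,st,c=cv2.connectedComponentsWithStats(m)
    print(k,(u,vv),[(st[i].tolist(),(c[i]+[u-r,vv-r]).round(1).tolist()) for i in range(1,n) if st[i,4]>8])
    tiles.append(cv2.resize(s['color'][vv-r:vv+r,u-r:u+r,::-1],(396,300),interpolation=cv2.INTER_NEAREST))
    print('origin',u-r,vv-r)
cv2.imwrite('pics/pin4.png',np.vstack([np.hstack(tiles[:2]),np.hstack(tiles[2:])]))
E
```

```text
time: 1.62
tool_pos: [0.4606, -0.3137, 0.1507]
ee_rot: [-3.139, 0.002, 0.05]
wrist_force: [-0.5, -1.4, -0.3]
width: 0.0939
[ 0.46030966 -0.31478539  0.15176467] [-3.14105400e+00  1.62294162e-03  4.87205219e-02]
w1 (246, 160) [([19, 11, 17, 19, 205], [250.9, 158.3])]
origin 224 138
w2 (278, 209) [([23, 6, 13, 29, 286], [284.2, 207.6])]
origin 256 187
t (371, 231) [([23, 20, 5, 5, 20], [373.8, 231.3])]
origin 349 209
s (352, 173) [([19, 14, 7, 19, 71], [351.9, 174.0])]
origin 330 151
```

View pics/pin4.png

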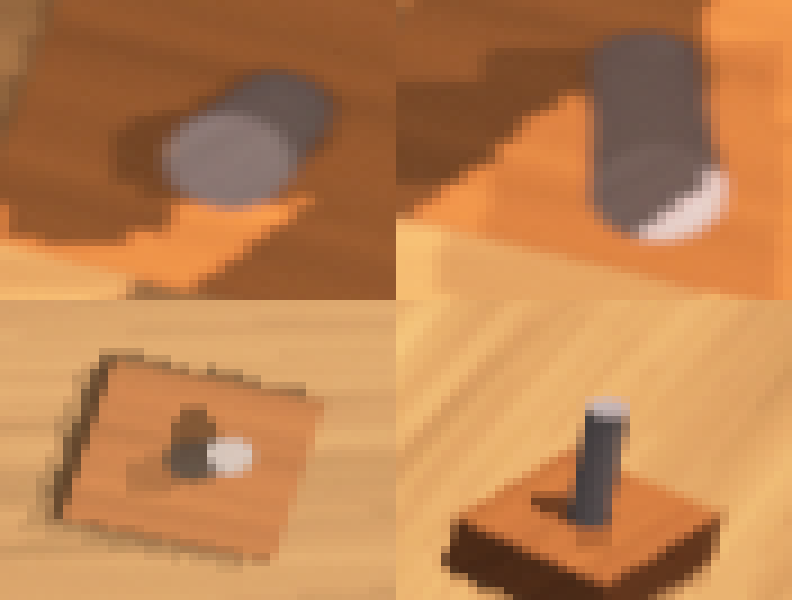

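Zoomed pin tops (original pixels): wrist1 (248.9,161.0), wrist2 (285.1,214.8), top (373.9,231.5), side (352.8,166.6). Triangulating these.

```bash
python3 - <<'E'
from h import *
from itertools import combinations
V={'w1':(load('w1'),(248.9,161.0)),'w2':(load('w2'),(285.1,214.8)),'t':(load('top0'),(373.9,231.5)),'s':(load('side0'),(352.8,166.6))}
for a,b in combinations(V,2): print(a,b,cross(*V[a],*V[b]))
for a in V: print(a,onplane(V[a][0],*V[a][1],.071))
# self-check of wrist: fingertips / TCP projected
o=get_obs(); print(proj(V['w2'][0],o['tool_pos']),todelta(o,onplane(*[V['w2'][0]],*V['w2'][1],.071)))
E
```

```text
w1 w2 (array([ 0.46258431, -0.32136245,  0.09550517]), np.float64(0.00040752703221533747))
w1 t (array([ 0.46010071, -0.32052848,  0.08293165]), np.float64(0.0018634616244011944))
w1 s (array([ 0.46297043, -0.32064348,  0.09276771]), np.float64(0.0017880469828740818))
w2 t (array([ 0.45908149, -0.32152859,  0.08293876]), np.float64(0.0011470417348509426))
w2 s (array([ 0.46292342, -0.32107078,  0.09284052]), np.float64(0.0022654347128217268))
t s (array([ 0.46100002, -0.31821588,  0.09517908]), np.float64(0.004147393734874564))
w1 [ 0.45945946 -0.31903179  0.071     ]
w2 [ 0.4551778  -0.32256718  0.071     ]
t [ 0.4595323  -0.32303435  0.071     ]
s [ 0.47133708 -0.34522071  0.071     ]
(np.float64(277.6047818531414), np.float64(240.2128510431003)) [-5.37367096  7.566127   80.76943191]
```

Pin top is at (0.4625,-0.321), height 0.093–0.095 (expected 8+85 = 93 mm, so it agrees). Now descend and grip.

```bash
python3 -m creep '[[[2,6,0,0],[0,0,25,0],[0,0,25,0],[0,0,25,0],[0,0,20,0],[0,0,7,0],[0,0,0,0]]]' && python3 -m creep '[[[0,0,0,0],[0,0,0,0],[0,0,0,0],[0,0,0,0],[0,0,0,0],[0,0,0,0]]]' 0
```

```text
time: 2.55
tool_pos: [0.463, -0.3214, 0.0507]
ee_rot: [3.141, -0.0, 0.047]
wrist_force: [0.0, -0.3, -0.3]
width: 0.0939
time: 3.3
tool_pos: [0.4633, -0.3205, 0.0503]
ee_rot: [3.142, 0.0, 0.048]
wrist_force: [-0.4, 0.4, 0.5]
width: 0.037
```

```bash
python3 -m creep '[[[0,0,0,0],[0,0,0,0],[0,0,0,0],[0,0,0,0],[0,0,0,0]]]' 0 && python3 -m creep '[[[0,0,-20,0],[0,0,-30,0],[0,0,-30,0],[0,0,-20,0],[0,0,0,0]]]'
```

```text
time: 3.92
tool_pos: [0.4633, -0.3206, 0.0504]
ee_rot: [3.142, -0.0, 0.048]
wrist_force: [-1.1, 1.3, 0.6]
width: 0.0133
time: 4.55
tool_pos: [0.4642, -0.3213, 0.1522]
ee_rot: [3.139, -0.003, 0.048]
wrist_force: [0.0, 0.3, -1.2]
width: 0.0131
```

```bash
python3 -m creep '[[[16,-42,0,0],[16,-42,0,0],[16,-42,0,0],[16,-42,0,0],[0,0,0,0]]]'
python3 - <<'E'
from h import *
w=snap('wrist','w3');save(w,'w3.png',scale=1.4)
o=get_obs();print(o['tool_pos'],o['ee_rot'],o['width'])
print(proj(w,(.577,-.134,.03)),proj(w,(.57,-.022,.048)))
E
```

```text
time: 5.18
tool_pos: [0.519, -0.1467, 0.1485]
ee_rot: [-3.14, 0.003, 0.052]
wrist_force: [0.6, -0.7, -1.4]
width: 0.0131
[ 0.51868429 -0.14840606  0.14867479] [-3.14097539e+00  2.65853669e-03  5.02281872e-02] 0.01318804624922778
(np.float64(267.54368990424933), np.float64(146.25707264484447)) (np.float64(155.64218242172802), np.float64(148.68443459370928))
```

View pics/w3.png

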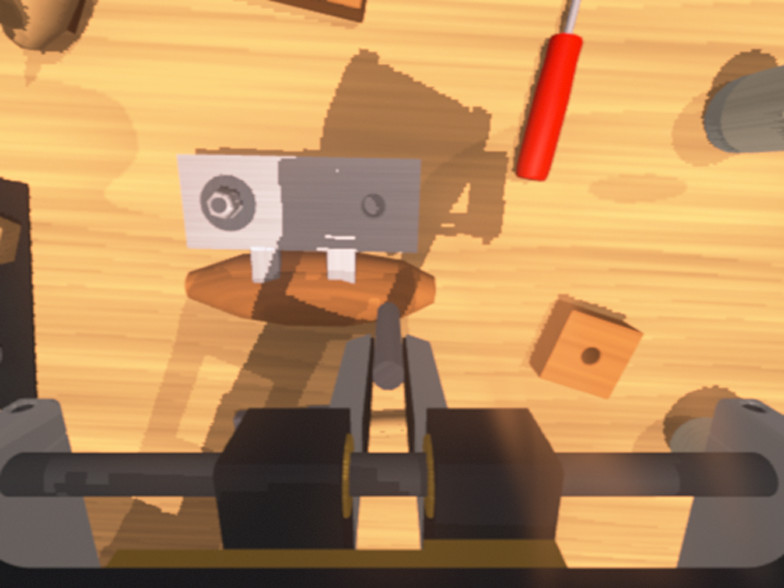

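Wrist view: bore at (372,205) displayed = (266,146) in the original; the clamp nut is small, with a bright hexagon at (222,204); the pin is held upright at (388,340). One more wrist view from closer.

```bash
python3 -m creep '[[[16,-8,0,0],[17,-8,0,0],[0,0,0,0],[0,0,0,0]]]'
python3 - <<'E'
from h import *
from itertools import combinations
w4=snap('wrist','w4');o=get_obs();print(o['tool_pos'],o['ee_rot'])
V={}
for k,s in [('w3',load('w3')),('w4',w4),('t',load('top0')),('s',load('side0'))]:
    u,v=proj(s,(.577,-.132,.03)); u,v=int(round(u)),int(round(v)); r=13 if k[0]=='w' else 7
    g=cv2.cvtColor(s['color'],cv2.COLOR_RGB2GRAY)[v-r:v+r+1,u-r:u+r+1].astype(float)
    bg=np.median(g); m=(abs(g-bg)>.12*bg).astype(np.uint8)
    n,l,st,c=cv2.connectedComponentsWithStats(m)
    i=[j for j in range(1,n) if st[j,4]>6 and np.hypot(*(c[j]-r))<6]
    print(k,(u,v),bg,[(st[j].tolist(),(c[j]+[u-r,v-r]).round(1).tolist()) for j in i])
    if i:
        j=max(i,key=lambda j:st[j,4]); x,y,ww,hh=st[j][:4]
        V[k]=(s,(u-r+x+(ww-1)/2,v-r+y+(hh-1)/2)); print('  on .03',onplane(s,*V[k][1],.03),V[k][1])
for a,b in combinations(V,2): print(a,b,*cross(*V[a],*V[b]))
# tiles for later
s=w4; u,v=map(int,proj(s,(.57,-.022,.04))); u2,v2=map(int,proj(s,(.577,-.132,.03)))
T=[s['color'][b-24:b+24,max(a-24,0):a+24,::-1] for a,b in ((u,v),(u2,v2))]; print(u-24,v-24,u2-24,v2-24)
cv2.imwrite('pics/w4.png',np.hstack([cv2.resize(t,(400,400),interpolation=cv2.INTER_NEAREST) for t in T]))
# pin bottom end as seen: expected at TCP-42mm
from scipy.spatial.transform import Rotation as R
for d in (0,.042): print('pin exp px',d,proj(s,o['tool_pos']+R.from_euler('xyz',o['ee_rot']).apply([0,0,d])))
E
```

```text
time: 5.72
tool_pos: [0.5514, -0.1325, 0.1501]
ee_rot: [3.141, 0.001, 0.047]
wrist_force: [-0.1, -0.8, -1.2]
width: 0.0126
[ 0.55126801 -0.13255858  0.15020282] [3.14139948e+00 6.15607649e-04 4.71120413e-02]
w3 (266, 146) 129.0 [([5, 6, 17, 17, 143], [267.4, 147.0])]
  on .03 [ 0.57613844 -0.1323912   0.03      ] (np.float64(266.0), np.float64(147.0))
w4 (277, 177) 127.0 [([0, 6, 27, 21, 275], [277.9, 182.7])]
  on .03 [ 0.5735459  -0.13217156  0.03      ] (np.float64(277.0), np.float64(180.0))
t (299, 190) 193.0 [([4, 5, 7, 7, 32], [299.3, 190.6])]
  on .03 [ 0.57310435 -0.13151508  0.03      ] (np.float64(299.0), np.float64(191.0))
s (290, 209) 182.0 [([4, 5, 7, 5, 27], [290.0, 208.8])]
  on .03 [ 0.57694984 -0.13084483  0.03      ] (np.float64(290.0), np.float64(209.0))
w3 w4 [ 0.57742641 -0.13252461  0.050028  ] 0.0011741775076193723
w3 t [ 0.57480657 -0.1319725   0.01315305] 0.0003268235666467905
w3 s [ 0.57671038 -0.13201978  0.02911822] 0.0014463234947892883
w4 t [ 0.57325025 -0.1318842   0.02821259] 0.0006114298770298558
w4 s [ 0.57520827 -0.13117843  0.03098535] 0.0035157606286147524
t s [ 0.5748337  -0.13081498  0.03063746] 0.003818569917275988
150 156 252 152
pin exp px 0 (np.float64(276.22007862704413), np.float64(239.55556255781417))
pin exp px 0.042 (np.float64(276.3125606235886), np.float64(221.52993392071608))
```

View pics/w4.png

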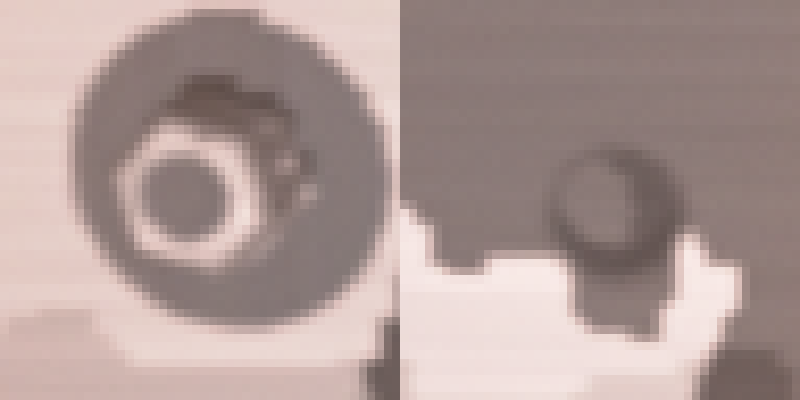

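Bore centre in the second wrist view is (277.4,176.6), giving about (0.576,-0.132) at z 0.03, consistent with the other views to ~3 mm. The nut's hexagon (u≈172, v≈178.5) is turned some degrees against the tool. I move over the bore and compare the pin end with it.

```bash
python3 -m creep '[[[25,1,0,0],[0,0,25,0],[0,0,25,0],[0,0,15,0],[0,0,5,0],[0,0,0,0]]]'
python3 - <<'E'
from h import *
w=snap('wrist','w5');o=get_obs();print(o['tool_pos'],o['ee_rot'])
w4=load('w4'); print('bore w4',onplane(w4,277.4,176.6,.03),cross(load('w3'),(266,147),w4,(277.4,176.6)))
im=cv2.resize(w['color'][170:270,210:340,::-1],None,fx=6,fy=6,interpolation=cv2.INTER_CUBIC)
cv2.imwrite('pics/w5.png',im)
for z in (.038,.032,.03): print(z,proj(w,(o['tool_pos'][0],o['tool_pos'][1],z)))
print('bore exp',proj(w,(.5765,-.1322,.03)))
E
```

```text
time: 6.52
tool_pos: [0.5766, -0.1322, 0.0808]
ee_rot: [3.141, -0.001, 0.047]
wrist_force: [-0.2, -0.2, -1.1]
width: 0.0131
[ 0.57695185 -0.13230554  0.08138564] [ 3.14088028e+00 -1.55055944e-03  4.73227382e-02]
bore w4 [ 0.57734858 -0.13243179  0.03      ] (array([ 0.57547995, -0.13229098,  0.01973737]), np.float64(0.0005444974729247144))
0.038 (np.float64(276.4045159729811), np.float64(220.66546588127542))
0.032 (np.float64(276.4109011368634), np.float64(218.57172586176202))
0.03 (np.float64(276.41296792394934), np.float64(217.89401188083292))
bore exp (np.float64(276.27224069509606), np.float64(218.3670053888367))
```

View pics/w5.png

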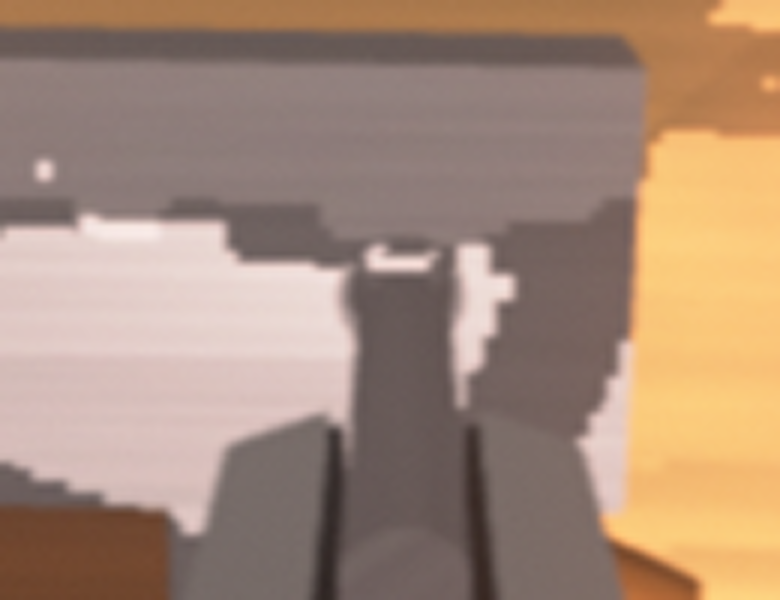

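The pin's lower end (centre x≈405) sits over the bore's ring (centre ≈402, far edge at y≈240), matching prediction. I lower it.

```bash
python3 -m creep '[[[0,0,6,0],[0,0,6,0],[0,0,6,0],[0,0,6,0],[0,0,0,0]]]' && python3 -m creep '[[[0,0,4,0],[0,0,3,0],[0,0,1,0],[0,0,0,0]]]'
```

```text
time: 7.2
tool_pos: [0.5761, -0.1318, 0.0555]
ee_rot: [-3.141, 0.001, 0.048]
wrist_force: [0.4, -0.3, -2.0]
width: 0.0135
time: 7.7
tool_pos: [0.5765, -0.132, 0.0485]
ee_rot: [3.141, -0.0, 0.048]
wrist_force: [-0.2, 0.3, -0.8]
width: 0.0133
```

```bash
python3 -m creep '[[[0,0,0,0],[0,0,0,0],[0,0,0,0],[0,0,0,0],[0,0,0,0],[0,0,0,0]]]' 0.6 && python3 -m creep '[[[0,0,-15,0],[0,0,-30,0],[0,0,-50,0],[0,0,-30,0],[0,-40,0,0],[0,-40,0,0],[0,-30,0,0],[0,0,0,0]]]'
python3 - <<'E'
from h import *
w=snap('wrist','w6');o=get_obs();print(o['tool_pos'],o['ee_rot'],o['width'])
t=snap('top','t6');s=snap('side','s6')
u,v=map(int,proj(s,(.576,-.132,.06)))
A=cv2.resize(w['color'][:,:,::-1],(480,360)); B=cv2.resize(s['color'][v-25:v+25,u-20:u+20,::-1],(288,360),interpolation=cv2.INTER_CUBIC)
cv2.imwrite('pics/w6.png',np.hstack([A,B]));print(u-20,v-25)
print([proj(w,p) for p in ((.576,-.132,.091),(.576,-.132,.03),(.572,-.022,.048))], proj(s,(.576,-.132,.091)))
E
```

```text
time: 8.45
tool_pos: [0.5765, -0.132, 0.0484]
ee_rot: [3.142, -0.0, 0.048]
wrist_force: [-0.9, -0.4, 0.3]
width: 0.0564
time: 9.45
tool_pos: [0.5714, -0.0204, 0.1749]
ee_rot: [3.141, -0.002, 0.051]
wrist_force: [-0.3, 0.2, 0.3]
width: 0.0561
[ 0.57148456 -0.02168501  0.17460736] [ 3.14061275e+00 -1.63370351e-03  4.91765886e-02] 0.05645302313532459
270 176
[(np.float64(387.07516931125315), np.float64(209.46575293113594)), (np.float64(368.92483132028923), np.float64(195.6335563717446)), (np.float64(277.8225738381695), np.float64(197.87817789845207))] (np.float64(290.8717790741085), np.float64(193.53346550918977))
```

View pics/w6.png

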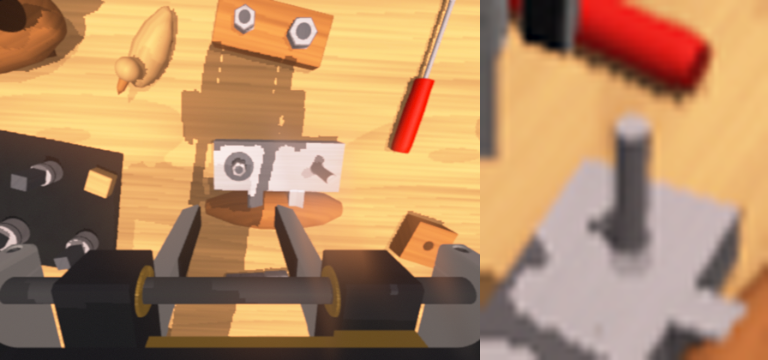

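The pin stands upright: its top in the side view is at (290.6,193.3) against (290.9,193.5) expected, so it is fully down. Now the nut's centre and turn, from closer.

```bash
python3 -m creep '[[[-20,0,30,0],[-10,0,30,0],[0,0,0,0],[0,0,0,0]]]'
cat >> h.py <<'E'
def rect(s,c,z,half=.02,res=.00025):
    "plane z resampled: rows = -x, cols = -y (as top view)"
    n=int(2*half/res); i=(np.arange(n)-n/2+.5)*res
    Y,X=np.meshgrid(-i,-i); p=np.stack([c[0]+X,c[1]+Y,np.full_like(X,z),np.ones_like(X)],-1)@s['extrinsics'].T
    u=s['fx']*p[...,0]/p[...,2]+s['cx'];v=s['fy']*p[...,1]/p[...,2]+s['cy']
    return cv2.remap(s['color'],u.astype(np.float32),v.astype(np.float32),cv2.INTER_CUBIC)
E
python3 - <<'E'
from h import *
w=snap('wrist','w7');o=get_obs();print(o['tool_pos'],o['ee_rot'])
T=[]
for k in ('w4','w6','w7'):
    s=load(k); im=rect(s,(.572,-.022),.048); g=cv2.cvtColor(im,cv2.COLOR_RGB2GRAY)
    th,_=cv2.threshold(g[30:130,30:130],0,255,cv2.THRESH_OTSU)
    m=(g>th).astype(np.uint8); n,l,st,c=cv2.connectedComponentsWithStats(m)
    for i in range(1,n):
        x,y,a,b,A=st[i]
        if A>400 and 0<x and 0<y and x+a<160 and y+b<160:
            cs,_=cv2.findContours((l==i).astype(np.uint8),cv2.RETR_EXTERNAL,cv2.CHAIN_APPROX_NONE)
            hull=cv2.convexHull(cs[0]); f=np.zeros_like(g); cv2.fillPoly(f,[hull],1)
            M=cv2.moments(f,True); cx,cy=M['m10']/M['m00'],M['m01']/M['m00']
            yy,xx=np.nonzero(f); X=-(yy-cy);Y=-(xx-cx); ph=np.arctan2(Y,X); r=np.hypot(X,Y)
            # vertices at yaw+30deg: 6-fold moment maximum at vertices
            z6=(r**6*np.exp(6j*ph)).sum()/(r**6).sum(); yaw=np.degrees(np.angle(-z6))/6
            print(k,'ctr',(.572-(cy-79.5)*.00025).round(4),(-.022-(cx-79.5)*.00025).round(4),'eqdia mm',np.sqrt(4*M['m00']/np.pi)*.25,'yaw deg',yaw.round(1),abs(z6).round(3),'th',th)
    T.append(im[...,::-1])
cv2.imwrite('pics/nut.png',cv2.resize(np.hstack(T),(798,266)))
E
```

```text
time: 10.1
tool_pos: [0.5424, -0.0244, 0.1148]
ee_rot: [3.141, -0.002, 0.046]
wrist_force: [0.3, 0.9, 0.5]
width: 0.0564
[ 0.54282597 -0.02428735  0.11528327] [ 3.14081003 -0.00330947  0.0466736 ]Traceback (most recent call last):
  File "<stdin>", line 17, in <module>
AttributeError: 'float' object has no attribute 'round'
```

```bash
cat > nut.py <<'E'
from h import *
import sys
T=[]
for k in sys.argv[1:]:
    s=load(k); im=rect(s,(.572,-.022),.048); g=cv2.cvtColor(im,cv2.COLOR_RGB2GRAY)
    th,_=cv2.threshold(g[30:130,30:130],0,255,cv2.THRESH_OTSU)
    m=(g>th).astype(np.uint8); n,l,st,c=cv2.connectedComponentsWithStats(m)
    for i in range(1,n):
        x,y,a,b,A=st[i]
        if A>400 and 0<x and 0<y and x+a<160 and y+b<160:
            cs,_=cv2.findContours((l==i).astype(np.uint8),cv2.RETR_EXTERNAL,cv2.CHAIN_APPROX_NONE)
            hull=cv2.convexHull(cs[0]); f=np.zeros_like(g); cv2.fillPoly(f,[hull],1)
            M=cv2.moments(f,True); cx,cy=M['m10']/M['m00'],M['m01']/M['m00']
            yy,xx=np.nonzero(f); X=-(yy-cy);Y=-(xx-cx); ph=np.arctan2(Y,X); r=np.hypot(X,Y)
            z6=(r**6*np.exp(6j*ph)).sum()/(r**6).sum(); yaw=np.degrees(np.angle(-z6))/6
            print(k,'ctr %.4f %.4f dia %.1f yaw %.1f str %.3f'%(.572-(cy-79.5)*.00025,-.022-(cx-79.5)*.00025,np.sqrt(4*M['m00']/np.pi)*.25,yaw,abs(z6)))
    T.append(im[...,::-1])
cv2.imwrite('pics/nut.png',cv2.resize(np.hstack(T),(266*len(T),266)))
E
python3 nut.py w4 w6 w7
```

```text
w4 ctr 0.5725 -0.0231 dia 17.9 yaw -14.1 str 0.168
w6 ctr 0.5729 -0.0224 dia 17.9 yaw -13.0 str 0.188
```

View pics/nut.png

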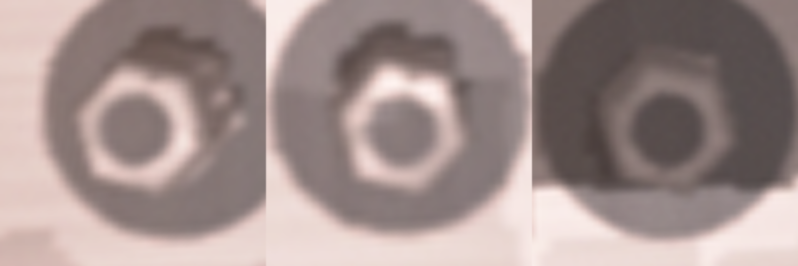

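Nut: centre (0.5727,-0.0227), yaw about -13.5° (mod 60), top hexagon ≈18 mm equivalent, so the 19 mm nut; 109.4 mm from the bore (110 expected). On to the sockets.

```bash
python3 -m creep '[[[0,-20,-30,0],[-5,-45,-30,0],[-5,-50,0,0],[-5,-50,0,0],[-5,-50,0,0],[-5,-40,0,0],[-5,-20,0,0],[0,0,0,0]]]'
python3 - <<'E'
from h import *
w=snap('wrist','w8');o=get_obs();print(o['tool_pos'],o['ee_rot'])
save(w,'w8.png',scale=1.4)
P=cloud(w)
for lo,hi in ((.055,.075),(.022,.034)):
    m=((P[...,2]>lo)&(P[...,2]<hi)&(P[...,0]<.6)&(P[...,0]>.38)&(P[...,1]>.15)&(P[...,1]<.4)&(w['depth']>0)).astype(np.uint8)
    n,l,st,c=cv2.connectedComponentsWithStats(m)
    for i in range(1,n):
        if st[i,4]>40: print(lo,st[i].tolist(),c[i].round(1),np.median(P[l==i],0).round(4),np.ptp(P[l==i],axis=0).round(4))
E
```

```text
time: 11.15
tool_pos: [0.4986, 0.2504, 0.1742]
ee_rot: [3.141, -0.002, 0.049]
wrist_force: [1.0, -1.3, 0.7]
width: 0.0563
[0.49878793 0.2493114  0.17402243] [ 3.14083334e+00 -1.32102016e-03  4.78185357e-02]
0.055 [258, 147, 23, 24, 377] [268.9 158.4] [0.5454 0.2605 0.0652] [0.0231 0.0227 0.0122]
0.055 [189, 234, 25, 25, 333] [200.7 245.9] [0.443  0.3341 0.065 ] [0.0262 0.0253 0.0119]
0.055 [289, 251, 19, 21, 322] [298.3 261.2] [0.4293 0.2215 0.0649] [0.0229 0.0219 0.0121]
0.022 [257, 142, 27, 25, 185] [270.4 150.4] [0.5528 0.2585 0.029 ] [0.0272 0.0306 0.009 ]
0.022 [317, 150, 35, 36, 733] [333.9 167.3] [0.534  0.1834 0.0233] [0.0412 0.0395 0.0035]
0.022 [190, 218, 36, 26, 506] [208.1 229.1] [0.4511 0.332  0.0292] [0.0311 0.0436 0.0119]
0.022 [282, 236, 29, 26, 356] [295.4 245.3] [0.4361 0.2251 0.029 ] [0.0342 0.0365 0.0119]
```

View pics/w8.png

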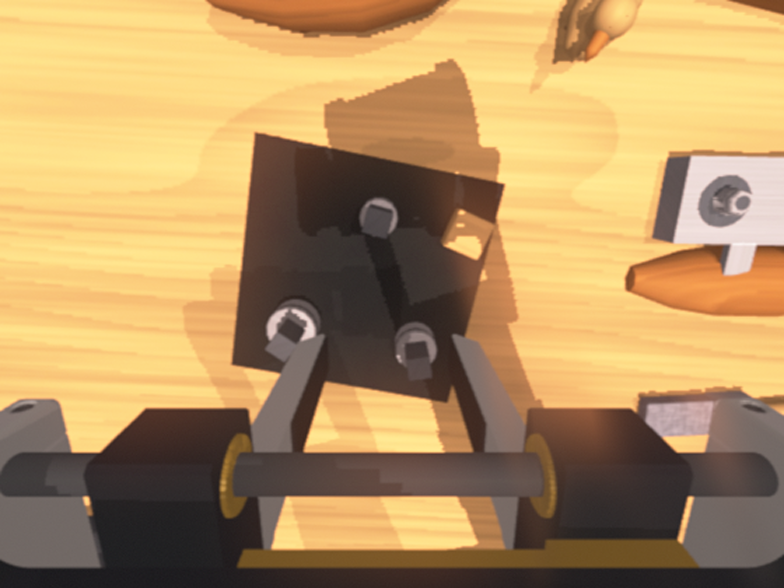

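Skirt widths by depth: far socket at (379,215) displayed ≈31 mm (socket_a), left one ≈44 mm, right one ≈37 mm. So socket_a is at about (0.545,0.2605), stub top 0.065. I move closer and measure stub centre and turn from two places.

```bash
python3 -m creep '[[[20,-5,30,0],[10,0,10,0],[0,0,0,0],[0,0,0,0]]]'
python3 - <<'E'
from h import *
w=snap('wrist','w9');o=get_obs();print(o['tool_pos'],o['ee_rot'])
for k in ('w8','w9'):
    s=load(k);P=cloud(s)
    m=(abs(P[...,2]-.065)<.0035)&(np.hypot(P[...,0]-.545,P[...,1]-.26)<.02)
    q=P[m][:,:2].astype(np.float32)*1000; (c,wh,a)=cv2.minAreaRect(q); print(k,m.sum(),'depth rect',c,wh,a,q.mean(0))
    # colour: top face contour by flood from centroid in rectified plane
    im=rect(s,(.544,.2605),.065); g=cv2.cvtColor(im,cv2.COLOR_RGB2GRAY); g=cv2.GaussianBlur(g,(5,5),0)
    f=np.zeros((162,162),np.uint8); cv2.floodFill(g.copy(),f,(80,80),255,6,6,cv2.FLOODFILL_FIXED_RANGE|(1<<8))
    f=f[1:-1,1:-1]; yy,xx=np.nonzero(f)
    r=cv2.minAreaRect(np.stack([.544-(yy-79.5)*.00025,.2605-(xx-79.5)*.00025],1).astype(np.float32)*1000); print('   flood',f.sum()/16,'mm2',r,g[80,80])
    cv2.imwrite(f'pics/st_{k}.png',im[...,::-1])
a,b=cv2.imread('pics/st_w8.png'),cv2.imread('pics/st_w9.png')
cv2.imwrite('pics/stub.png',cv2.resize(np.hstack([a,b]),(800,400)))
E
```

```text
time: 11.7
tool_pos: [0.5284, 0.2556, 0.1344]
ee_rot: [-3.141, -0.001, 0.047]
wrist_force: [0.2, 0.3, 0.3]
width: 0.0568
[0.52836596 0.25584823 0.13465386] [-3.14120585e+00 -1.67777234e-03  4.69475412e-02]
w8 367 depth rect (544.8139038085938, 260.60772705078125) (19.900936126708984, 19.940465927124023) 76.7528305053711 [545.0155  260.57565]
   flood 354.8125 mm2 ((545.8984985351562, 259.9079284667969), (28.221277236938477, 21.720930099487305), 77.7352294921875) 75
w9 444 depth rect (544.8536987304688, 260.59967041015625) (19.945171356201172, 20.426918029785156) 76.95687103271484 [545.39307 260.56613]
   flood 245.875 mm2 ((548.4752197265625, 261.86138916015625), (26.630001068115234, 25.079992294311523), 73.73978424072266) 73
```

View pics/stub.png

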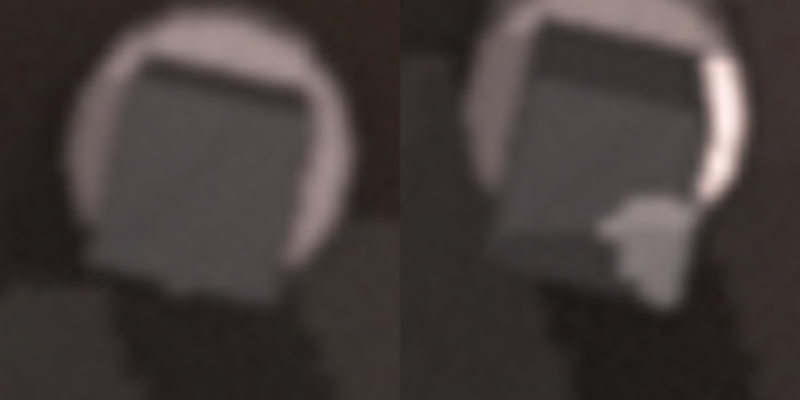

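Depth gives a clean 20x20 mm stub top centred on (0.5448,0.2606), yaw -13.2°, consistent in both views. It is already turned as the nut is (-13.5°). Aligning and descending.

```bash
python3 -m creep '[[[0,0,0,8],[0,0,0,8],[15,-8,15,0],[0,0,0,0]]]' && python3 -m creep '[[[0,0,25,0],[0,0,25,0],[0,0,20,0],[0,0,10,0],[0,0,5,0],[0,0,0,0]]]'
```

```text
time: 12.25
tool_pos: [0.5441, 0.2603, 0.118]
ee_rot: [3.141, 0.001, -0.232]
wrist_force: [0.2, 0.5, -0.1]
width: 0.0563
time: 13.0
tool_pos: [0.5446, 0.2606, 0.034]
ee_rot: [-3.141, -0.001, -0.232]
wrist_force: [0.0, -0.1, -0.1]
width: 0.0563
```

```bash
python3 -m creep '[[[0,0,0,0],[0,0,0,0],[0,0,0,0],[0,0,0,0],[0,0,0,0],[0,0,0,0],[0,0,0,0]]]' 0 && python3 -m creep '[[[0,0,-10,0],[0,0,-30,0],[0,0,-40,0],[0,0,-10,0],[0,0,0,0]]]'
```

```text
time: 13.88
tool_pos: [0.5445, 0.2605, 0.0335]
ee_rot: [-3.142, -0.0, -0.232]
wrist_force: [-0.0, -0.1, 0.5]
width: 0.0196
time: 14.5
tool_pos: [0.5446, 0.2605, 0.1237]
ee_rot: [-3.141, -0.001, -0.232]
wrist_force: [0.6, 0.9, -1.8]
width: 0.0197
```

```bash
python3 -m creep '[[[10,25,0,0],[16,50,0,0],[17,50,0,0],[17,50,0,0],[17,50,0,0],[10,30,0,0],[5,14,0,0],[0,0,0,0]]]'
python3 - <<'E'
from h import *
o=get_obs();print(o['tool_pos'],np.degrees(o['ee_rot']),todelta(o,(.5727,-.0227,.063)))
E
```

```text
time: 15.5
tool_pos: [0.5715, -0.0226, 0.1218]
ee_rot: [-3.141, 0.003, -0.233]
wrist_force: [0.6, 0.5, -1.5]
width: 0.0198
[ 0.57145315 -0.02255571  0.12183472] [-1.79988208e+02  1.56403293e-01 -1.33416273e+01] [ 1.4070901  -0.13521868 58.83112875]
```

```bash
python3 -m creep '[[[1,0,15,0],[0,0,15,0],[0,0,8,0],[0,0,0,0],[0,0,0,0]]]' && python3 -m creep '[[[0,0,3,0],[0,0,3,0],[0,0,2,0],[0,0,0,0]]]'
```

```text
time: 16.12
tool_pos: [0.5734, -0.0225, 0.0858]
ee_rot: [-3.142, -0.001, -0.231]
wrist_force: [-0.4, 0.0, -1.1]
width: 0.0196
time: 16.62
tool_pos: [0.5729, -0.0227, 0.0771]
ee_rot: [3.141, 0.0, -0.232]
wrist_force: [0.1, 0.3, -1.4]
width: 0.0195
```

```bash
python3 -m creep '[[[0,0,3,0],[0,0,3,0],[0,0,0,0]]]' && python3 -m creep '[[[0,0,3,0],[0,0,2,0],[0,0,1,0],[0,0,0,0]]]'
```

```text
time: 17.0
tool_pos: [0.5729, -0.0226, 0.0709]
ee_rot: [3.141, 0.001, -0.232]
wrist_force: [-0.3, 0.2, -0.7]
width: 0.0198
time: 17.5
tool_pos: [0.5731, -0.0227, 0.0653]
ee_rot: [3.142, 0.0, -0.232]
wrist_force: [0.3, 0.3, -0.9]
width: 0.0198
```

The socket is sliding over the nut freely. Down the last few mm in 1 mm steps, watching the force.

```bash
python3 -m creep '[[[0,0,1,0],[0,0,1,0],[0,0,0,0],[0,0,0,0]]]' && python3 -m creep '[[[0,0,1,0],[0,0,0,0],[0,0,0,0]]]'
```

```text
time: 18.0
tool_pos: [0.5732, -0.0227, 0.0634]
ee_rot: [3.141, -0.0, -0.232]
wrist_force: [0.5, -0.9, -0.4]
width: 0.0199
time: 18.38
tool_pos: [0.5732, -0.0227, 0.0624]
ee_rot: [3.142, -0.0, -0.232]
wrist_force: [0.2, -0.2, -0.5]
width: 0.0194
```

```bash
python3 -m creep '[[[0,0,0.5,0],[0,0,0,0],[0,0,0,0]]]' && python3 -m creep '[[[0,0,0.5,0],[0,0,0,0],[0,0,0,0]]]'
```

```text
time: 18.75
tool_pos: [0.5733, -0.0227, 0.0624]
ee_rot: [3.142, -0.001, -0.232]
wrist_force: [-1.4, -0.6, 2.0]
width: 0.0197
time: 19.12
tool_pos: [0.5735, -0.0228, 0.0624]
ee_rot: [3.142, -0.001, -0.232]
wrist_force: [-2.0, -0.6, 4.4]
width: 0.0199
```

```bash
python3 -m creep '[[[0,0,0.5,0],[0,0,0.5,0],[0,0,0,0],[0,0,0,0],[0,0,0,0]]]'
python3 - <<'E'
from h import *
s=snap('side','s10');w=snap('wrist','w10');t=snap('top','t10')
fs=[];
for _ in range(4): fs.append(snapshot('side') and get_obs()['wrist_force'])
o=get_obs();print(o['time'],o['tool_pos'],o['ee_rot'],np.array(fs).round(1),o['width'])
u,v=map(int,proj(s,(.574,-.08,.05)))
A=cv2.resize(s['color'][v-50:v+50,u-50:u+50,::-1],(400,400),interpolation=cv2.INTER_CUBIC)
B=cv2.resize(w['color'][140:260,200:400,::-1],(400,400*120//200),interpolation=cv2.INTER_CUBIC)
B=cv2.copyMakeBorder(B,0,160,0,0,cv2.BORDER_CONSTANT)
cv2.imwrite('pics/end.png',np.hstack([A,B])); print(u-50,v-50,proj(s,(.5765,-.132,.091)))
E
```

```text
time: 19.75
tool_pos: [0.5736, -0.0228, 0.0623]
ee_rot: [3.142, -0.002, -0.232]
wrist_force: [-1.7, 0.7, 8.8]
width: 0.0198
20.1 [ 0.57364337 -0.02277241  0.06235123] [-3.14155013e+00 -1.92762660e-03 -2.31674365e-01] [[-2.1  0.1  8.4]
 [-3.   0.1  8.2]
 [-2.4  1.   8.3]
 [-3.5  0.3  8.7]] 0.01974627501192305
233 165 (np.float64(290.7130503914302), np.float64(193.47725541634662))
```

View pics/end.png

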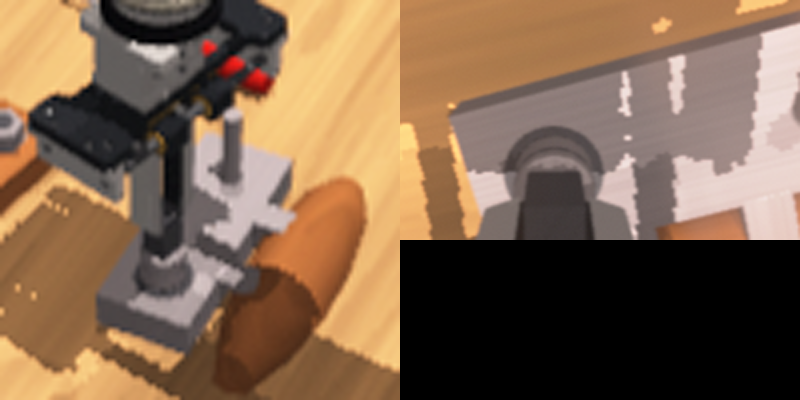

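The picture shows the socket's skirt down on the block (left panel, (163,275)) and the pin upright (232,150). Force is steady at 8.4 N, plus about 1.3 N of carried weight, so roughly 10 N on the nut. Handing in.

```bash
python3 -c "
from bench import ticket; print(ticket.close_job())"
```

```text
the job is handed in; nothing more can be done
None
```

I put the pin in the clamp block's bore and let go. I then seated socket_a (19 mm) on the clamp's nut and handed the job in at about 20 s, still gripping and pressing.

**Pin:** after release, the top of the pin was within 0.5 px of where a fully seated pin should appear in the side view. It was still upright in the last picture.

**Socket:**
- The clamp's nut looked like the 19 mm one, and the smallest socket slid over it without force.
- It stopped with the tool at 62.4 mm, against about 63 mm expected for fully home. At the end the tool was about 1 mm sideways from the measured nut centre, with almost no tilt.
- The upward wrist reading held at about 8.4 N. Adding about 1.3 N for the socket's weight gives roughly 10 N on the nut. The finger opening was 19.7 mm on the 20 mm stub.

**What disagreed or was not checked:**
- I first assumed the pin's top was at 71 mm. The views measured 83–95 mm (most 93–95), which matches the stated sizes (93 mm), so I used that before gripping.
- The camera views differed by up to 4 mm along x on the bore's position.
- One of the three nut pictures was too shaded to give an angle.
- A steady 2–3 N sideways force remained while pressing.
- I did not check the bystanders with a final measurement, but no contact forces showed during the moves.
- I viewed 13 pictures, three past the budget of 10 and one past the allowed overrun.

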